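# Clip the test hook on the earth post and run the check

### The job

Squeeze the thumb pads of the cordless test hook so that its steel hook runs out, lower the open hook over the slim round post of the earth-check station, set the tool down on the bench and let go, so that the spring pulls the hook shut round the post. Then hold the station's test button fully down for at least three seconds and release it. Leave the other things on the bench where they are.

Things in the scene. Friction and masses are not known exactly. Their poses are not given: they have to be found in the camera images.
- test_hook: cordless spring hook tool lying on the bench, 174 mm long, 160 g. Origin: on its underside; x along it towards the hook, z up. Black barrel 100 x 40 x 28 mm high (x -60 to +40) rests on the bench; two upright pads on top, up to z 68, 62 mm over their outer faces at rest (x -31 and +31), 40 squeezed. Slim nose ahead, z 14 to 26, overhangs the station base when in use
- plunger (a joint): travel of the sprung plunger (rear pad and hook in one piece) along the tool x, m: 0 at rest, 0.022 fully squeezed (stop). Spring 4 N at rest, 8.4 N fully squeezed: squeeze the two pads together with 12 to 25 N. It stands at about 0.009 when it has caught the 12 mm post
- thumb_pad (a point): centre of the rear, outer face of the grey rear pad (34 mm wide, 6 thick, z 30 to 68 mm), 48 mm above the tool underside; moves with the plunger
- front_pad (a point): centre of the front, outer face of the black front pad (34 mm wide, 6 thick, z 28 to 68 mm), at tool x +31, 48 mm above the underside; part of the barrel
- hook_eye (a point): fixed on the tool at x +118, y 0, z +20 mm: middle of the opening when the hook is fully run out; lower the tool with this point on the post axis, about 6 mm to spare each way. The nose (22 mm wide) ends at x +105
- hook_bar (a point): middle of the hook cross bar (6 mm round steel, 20 mm above the underside); tool x +111 mm at rest, +133 run out. The hook is a flat U: shank along y -15 mm, cross bar, and at y +15 an 8 mm lip pointing back to the nose; 24 mm clear between shank and lip; gap from nose to bar 3 mm at rest, 25 run out; open above and below
- station: fixed earth-check station. Origin: foot of its slim post, at bench level; its y axis points from the post to the box with the test button, z up. Steel base 6 mm thick, a disc of 90 mm diameter about the post; grey box 80 x 70 x 34 mm high centred at y +87 mm carries the button. The side towards -x is free bench.
- post (a point): on the axis of the slim round brass post, 20 mm above the bench; the post is 12 mm in diameter, upright, its domed tip 57 mm above the bench
- test_button (a joint): travel of the test button, m: 0 up, 0.008 fully down; sprung, about 5 N when fully down
- test_button_top (a point): centre of the top of the round test button (36 mm across), pressed straight down
- mouse: pale computer mouse, 105 x 62 x 34 mm, bystander; origin under its centre
- dish: pale shallow dish, 90 mm across, 16 mm high, bystander; origin under its centre
- slide_box: white and grey slide box, 100 x 90 x 35 mm, bystander; origin under its centre
- jar: sample jar, 56 mm across, 75 mm high, bystander; origin under its centre
- screwdriver: screwdriver, 170 mm long, bystander; origin under its middle
- square_block: fixed steel block with a stout square post (30 mm wide, 55 mm high), not the earth post, bystander; origin under its centre

How it is judged (in metres and radians):
On the way, in this order (a step that is already met when the one before it is completed fails the run):
1. the hook is run out by squeezing the plunger (value of joint plunger above 0.017 m), for 0.1 s.
2. the hook has closed round the slim post, the tool lies on the bench and is let go (x of post in the frame of test_hook between 0.105 and 0.12 m and y of post in the frame of test_hook between -0.013 and 0.013 m and value of joint plunger between 0.005 and 0.015 m and height (world z) of test_hook below 0.015 m and angle between test_hook's own z axis and vertical below 0.2 rad and contact force between the fingers and test_hook below 0.2 N), for 0.3 s.
3. with the hook on the post, the test button is held down for three seconds (x of post in the frame of test_hook between 0.105 and 0.12 m and y of post in the frame of test_hook between -0.013 and 0.013 m and value of joint plunger between 0.005 and 0.015 m and height (world z) of test_hook below 0.015 m and angle between test_hook's own z axis and vertical below 0.2 rad and value of joint test_button above 0.0055 m), for 2.8 s.
At the end, for the whole second after the job is handed in: hook clamped round the slim post (post axis 105 to 120 mm along the tool, within 13 mm of its centre line; plunger at 5 to 15 mm), tool on the bench (below 15 mm, tilt below 0.2 rad), at rest, let go; test button up (below 2 mm) after at least 2.8 s held beyond 5.5 mm (all of step 2 and value of joint test_button below 0.002 m and linear speed of test_hook below 0.02 m/s); the robot touches nothing.
It fails at once if a bystander (mouse, dish, slide box, jar or screwdriver) is moved more than 30 mm (distance of any of mouse, dish, slide_box, jar, screwdriver from where it was at the start of the episode above 0.03 m).
It also fails if it takes over 61 s, if anything falls off the work surface, if the arm or the gripper's body presses on something with over 40 N, if the wrist force passes 120 N, or if a joint passes its speed limit or range.

### The arm

A 6-joint arm with a two-finger parallel gripper is mounted at the origin on the work surface. World frame = base frame: x ahead of the robot, y to its left, z up, the work surface at z = 0. Lengths are in m, angles in degrees, forces in N, time in s.
With the tool pointing down it reaches from about 0.3 to 0.825 m from the base axis. Payload 5.4 kg.
Tool frame: the origin (TCP) lies at the very end of the fingers, on their centre line; the grasp point (between the pads) lies bot.grasp_offset behind it (bot.grasp_offset is the distance from the TCP to the grasp point, in m); z points along the fingers, y is the direction in which the jaws open and shut (so a half turn about z gives the same grasp; the last joint's range is limited). The gripper opens to 92 mm and grips with 3 to 60 N. Pads are 20 mm wide; open, the fingers measure 128 mm over their backs; the gripper's body (75 mm by 189 mm) begins 69 mm behind the grasp point.
Start: joints at [56.66, 9.076, 91.501, -0, 79.423, -12.038], TCP at [0.209, 0.536, 0.215] pointing down, gripper open.
Joint ranges: [-166.64, 166.64], [-54.1, 131.32], [10.49, 154.53], [-73.88, 253.88], [9.74, 151.15], [-171.62, 171.62]. Speed limits (degrees/s): [147.25, 147.25, 180, 180, 180, 180].

### API

Orientations are given as [roll, pitch, yaw] about the fixed x, y, z axes, in that order (R = Rz(yaw) Ry(pitch) Rx(roll)).
In Python, from plant import bot gives the robot as it stands.
- The arm moves only by the tool servo_tool, never from a script. Its argument "steps" is a list of rows, each a list of 7 numbers: the gripper command: -1 is fully open, 1 is shut, values between are in proportion, then the shift along the tool's x, y, z in cm, then the turn, a rotation vector about the tool's x, y, z in degrees. In form: [[gripper, x, y, z, ax, ay, az], ...]. A call has 1 to 10 rows; each row shifts and turns the pose as measured when the row begins, along the tool's axes as they then stand; what a row does not reach is not made up. A row lasts 1/10 s, in which the tool goes at most 50 mm and 8.59 degrees, less where a joint would pass 70% of its speed; a pose out of reach is approached as far as the arm can. A call is refused whole if a number of a shift passes 5 or a number of a turn 8.59, either way. A call with a gripper value outside its range is refused whole. The fingers move at their own pace and stop on an object; "newtons" is the grip in N (left out, the last holds). Time passes only in rows, so rows that do not move let the fingers close. It gives the time, the measured TCP pose, the force and the opening at its end, in the units of the state.
- bot.sense(): the state, without advancing time (a new reading comes with each control period).
- bot.get_image(name): name is "scene" or "top" or "wrist"; returns a dict with "pixels" (480x640x3 uint8, red, green, blue), "fovy" (degrees; the focal length in pixels is half the picture's height over the tangent of half this angle, whatever the lens; pixels are square), "cx", "cy" (the principal point, pixels), "R" (3x3) and "t" (3): a world point X has camera coordinates R X + t; the wrist camera has in their place "tool_from_camera" (4x4, takes a point from camera to tool coordinates, whose origin is the TCP and whose axes are the flange's). Camera axes: x right, y down, z forward; pixel columns grow to the right and rows downward; lengths in m; the calibration is good to about 2 mm. A picture is of the moment at which its call begins: read the wrist's pose just before it. There is no depth.
- bot.job_done(): hands the job in, once; it reports no verdict.
The state is a dict: "t": time; "joints": joint angles; "joint_velocities": joint speeds; "joint_efforts": joint torques, N m; "ee_pos": TCP position; "ee_rot": TCP orientation; "contact_force": force on the tool from outside, world axes, zero at the start; "wrist_torque": the same for the moment, N m; "finger_gap": opening from 0.0 (shut) to 1.0 (fully open).
Only numpy, scipy, OpenCV 4.12 (cv2) and the standard library are available. Lean on these libraries where they do the work, as an engineer would, in place of code of your own. Each camera call takes 0.05 s, during which the arm holds its last target. There are 200 camera calls.

## Working session

There is one attempt and no reset: what is moved stays moved. The work goes in short steps, Python scripts to look and compute and a tool call to move; the robot and the scene stay as the last step left them, time stands still between calls to the robot, and variables do not carry over. Pictures are saved under pics/ and viewed, about 8 in all and at most 12, crops included, and the job is handed in when it is done.

Besides the shell and the picture viewer there is one more tool, called after "Emit:" by a JSON object that holds its "op" and its "data". servo_tool: Moves the arm, as the interface text tells. Its arguments: {"type":"object","properties":{"steps":{"type":"array","items":{"type":"array","items":{"type":"number"}}},"newtons":{"type":"number"}},"required":["steps"]}

```bash
mkdir -p pics; cat > h.py <<'E'
import numpy as np, cv2
from plant import bot
from scipy.spatial.transform import Rotation as Ro
def cam(n):
    s=bot.sense(); im=bot.get_image(n)
    f=240/np.tan(np.radians(im['fovy']/2))
    if 'R' in im: Rc=np.array(im['R']).T; o=-Rc@np.array(im['t'])
    else:
        T=np.array(im['tool_from_camera']); Rt=Ro.from_euler('xyz',s['ee_rot'],degrees=True).as_matrix()
        Rc=Rt@T[:3,:3]; o=Rt@T[:3,3]+np.array(s['ee_pos'])
    return dict(px=im['pixels'],f=f,cx=im['cx'],cy=im['cy'],Rc=Rc,o=o)
def ray(c,u,v):
    d=c['Rc']@np.array([(u-c['cx'])/c['f'],(v-c['cy'])/c['f'],1]); return c['o'],d
def plane(c,u,v,z):
    o,d=ray(c,u,v); return o+d*(z-o[2])/d[2]
def proj(c,X):
    p=c['Rc'].T@(np.array(X)-c['o']); return c['f']*p[0]/p[2]+c['cx'],c['f']*p[1]/p[2]+c['cy']
def save(c,name): cv2.imwrite('pics/'+name,c['px'][:,:,::-1])
E
python3 - <<'E'
from h import *
import pickle
print(bot.sense(), bot.grasp_offset)
for n in ['top','scene','wrist']:
    c=cam(n); save(c,n+'0.png'); pickle.dump(c,open(n+'0.pkl','wb')); print(n,c['f'],c['o'],c['Rc'].round(2).tolist())
E
```

```text
{'t': 0.0, 'joints': array([ 5.66601904e+01,  9.11068425e+00,  9.15715501e+01, -1.69358402e-03,
        7.94242483e+01, -1.20397830e+01]), 'joint_velocities': array([-0.05640611, -0.00147044,  0.07307797, -0.02715311, -0.07126873,
        0.05320127]), 'joint_efforts': array([ 2.59637047e-03, -3.85593939e+01, -3.22097504e+01,  7.01913284e-02,
        3.80427518e-02, -1.63583031e-04]), 'ee_pos': array([0.20856232, 0.53516582, 0.21364366]), 'ee_rot': array([-1.79895513e+02, -2.05836531e-02,  1.58700267e+02]), 'contact_force': array([-0.21731026, -0.29986677, -0.1195477 ]), 'wrist_torque': array([ 0.02221043, -0.00974155, -0.01337987]), 'finger_gap': 1.0012526798662609} 0.0187
top 470.70292505972384 [0.51180629 0.00495229 1.40752421] [[-0.02, -1.0, 0.06], [-1.0, 0.02, -0.02], [0.02, -0.06, -1.0]]
scene 454.3394369502418 [ 1.27010426 -0.06157992  0.9619766 ] [[0.09, 0.78, -0.61], [1.0, -0.07, 0.05], [-0.0, -0.62, -0.79]]
wrist 372.9416800562673 [0.14323117 0.56201613 0.38417996] [[0.36, 0.9, 0.24], [0.93, -0.35, -0.09], [-0.0, 0.25, -0.97]]
```

View pics/top0.png

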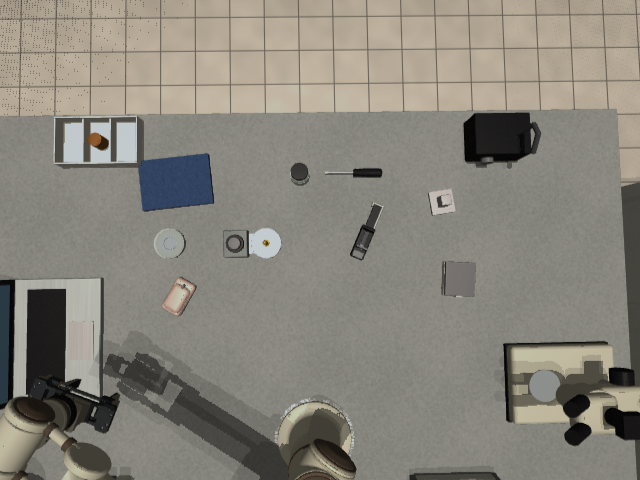

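View pics/scene0.png

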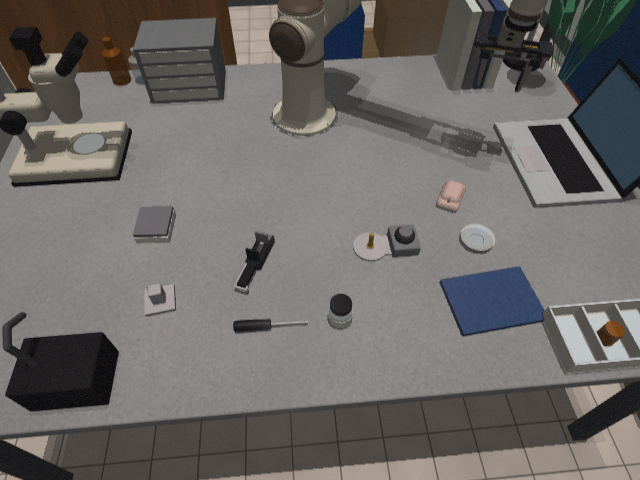

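The top view shows the tool at (367,232) with its hook towards (377,207), the post at (266,243), and the box with the button at (236,243). The square block at (442,202) is the decoy. The scene view agrees with this. Next come rough positions, then a move for a close wrist view.

```bash
python3 - <<'E'
from h import *
import pickle
c=pickle.load(open('top0.pkl','rb'))
for n,u,v,z in [('rear',357,258,.028),('hook',377,206,.02),('pads',369,232,.06),('post',266,243,.057),('box',236,243,.034),('jar',300,173,.075)]:
    print(n,plane(c,u,v,z).round(4))
c=pickle.load(open('scene0.pkl','rb'))
for n,u,v,z in [('post',371,235,.057),('button',405,232,.04),('hook',241,288,.02)]:
    print(n,plane(c,u,v,z).round(4))
s=bot.sense();w=pickle.load(open('wrist0.pkl','rb'))
R=Ro.from_euler('xyz',s['ee_rot'],degrees=True).as_matrix()
print('cam in tool',R.T@(w['o']-s['ee_pos']),'axis in tool',R.T@w['Rc'][:,2])
print(R.round(3))
E
```

```text
rear [ 0.5252 -0.1358  0.028 ]
hook [ 0.6785 -0.1998  0.02  ]
pads [ 0.5989 -0.1689  0.06  ]
post [0.5726 0.1273 0.057 ]
box [0.5752 0.2166 0.034 ]
jar [0.7702 0.0264 0.075 ]
post [0.5777 0.1313 0.057 ]
button [0.5628 0.2241 0.04  ]
hook [ 0.6817 -0.1989  0.02  ]
cam in tool [ 0.07070452  0.00089073 -0.17030037] axis in tool [-2.54650070e-01 -5.90315810e-04  9.67033088e-01]
[[-0.932  0.363 -0.001]
 [ 0.363  0.932 -0.001]
 [ 0.    -0.001 -1.   ]]
```

Emit:
{"op": "servo_tool", "data": {"steps": [[-1, 0, 0, 0, 0, 0, 8.5], [-1, 0, 0, 0, 0, 0, 8.5], [-1, 0, 0, 0, 0, 0, 8.5], [-1, 0, 0, 0, 0, 0, 8.5], [-1, 0, 0, 0, 0, 0, 8.5], [-1, 0, 0, 0, 0, 0, 8.5], [-1, 0, 0, 0, 0, 0, 8.5], [-1, 0, 0, 0, 0, 0, 8.5]]}}

```text
t: 0.95
ee_pos: [0.2074, 0.5334, 0.2103]
ee_rot: [-179.7, 0.4, 89.7]
contact_force: [0.7, -0.7, 0.2]
finger_gap: 1.001
```

Emit:
{"op": "servo_tool", "data": {"steps": [[-1, -3, 3.5, 0, 0, 0, 0], [-1, -3, 3.5, 0, 0, 0, 0], [-1, -3, 3.5, 0, 0, 0, 0], [-1, -3, 3.5, 0, 0, 0, 0], [-1, -3, 3.5, 0, 0, 0, 0], [-1, -3, 3.5, 0, 0, 0, 0], [-1, -3, 3.5, 0, 0, 0, 0], [-1, -3, 3.5, 0, 0, 0, 0], [-1, -3, 3.5, 0, 0, 0, 0], [-1, -3, 3.5, 0, 0, 0, 0]]}}

```text
t: 1.95
ee_pos: [0.5618, 0.2226, 0.207]
ee_rot: [-179.5, 0.4, 90.0]
contact_force: [-0.1, 0.9, -0.4]
finger_gap: 1.003
```

```bash
python3 - <<'E'
from h import *
import pickle
bot.get_image('top')
c=cam('wrist'); save(c,'w1.png'); pickle.dump(c,open('w1.pkl','wb')); print(c['o'],bot.sense()['ee_pos'])
E
```

```text
[0.56895468 0.29088123 0.37641169] [0.5640411  0.21982351 0.20661868]
```

View pics/w1.png

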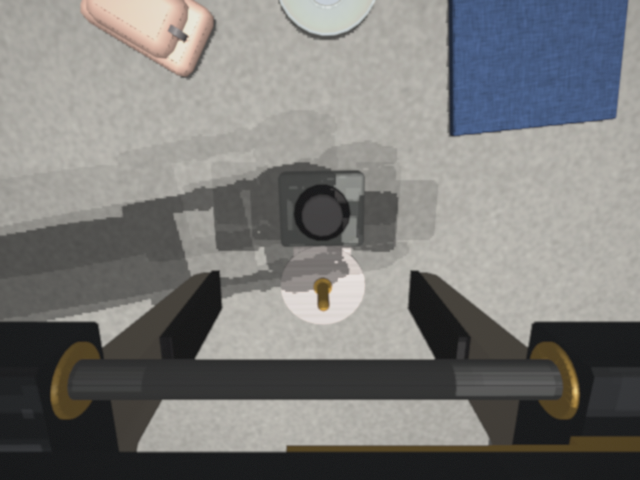

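The wrist view shows the white disc centred at about (323,287), the post from tip (322,282) to foot (323,308), and the button at (321,212). I'll measure these with masks.

```bash
python3 - <<'E'
from h import *
import pickle
c=pickle.load(open('w1.pkl','rb')); p=c['px']; hsv=cv2.cvtColor(p,cv2.COLOR_RGB2HSV)
roi=np.zeros(p.shape[:2],np.uint8); roi[240:335,270:380]=1
br=((hsv[:,:,1]>110)&(hsv[:,:,0]<30)&(hsv[:,:,2]>60)&(roi>0)).astype(np.uint8)
ys,xs=np.nonzero(br); print('brass',xs.min(),xs.max(),ys.min(),ys.max())
for y in range(ys.min(),ys.max()+1,4): print(y,xs[ys==y].mean(),len(xs[ys==y]))
gray=p.astype(int).sum(2)/3
d=((gray>195)&(roi>0)&(hsv[:,:,1]<40)).astype(np.uint8)
k,_=cv2.findContours(d,cv2.RETR_EXTERNAL,cv2.CHAIN_APPROX_NONE); k=max(k,key=cv2.contourArea)[:,0]
b=k[k[:,1]>285]; P=np.array([plane(c,u,v,.006)[:2] for u,v in b])
A=np.c_[2*P,np.ones(len(P))]; s=np.linalg.lstsq(A,(P**2).sum(1),rcond=None)[0]
print('disc',s[:2],np.sqrt(s[2]+s[0]**2+s[1]**2))
print('foot row',plane(c,323,ys.max(),.006),'tip',plane(c,322,ys.min()+5,.057))
# box edges & button
print('boxcorners top',[plane(c,u,v,.034).round(4) for u,v in [(281,173),(364,172),(363,246),(281,246)]])
k,_=cv2.findContours(((gray<40)&(np.hypot(*(np.indices(gray.shape)-np.array([212,321])[:,None,None]))<45)).astype(np.uint8),cv2.RETR_EXTERNAL,cv2.CHAIN_APPROX_NONE);k=max(k,key=cv2.contourArea)
print(cv2.minEnclosingCircle(k),cv2.boundingRect(k))
(u,v),r=cv2.minEnclosingCircle(k)
for z in(.034,.045): print(z,plane(c,u,v,z).round(4),plane(c,u+r,v,z)[0]-plane(c,u-r,v,z)[0])
E
```

```text
brass 314 330 279 309
279 322.5 8
283 322.5 16
287 322.0 17
291 322.5 14
295 322.5 8
299 323.0 9
303 323.0 9
307 323.0 9
disc [0.57473404 0.12028034] 0.030797855862193562
foot row [0.57522075 0.10732685 0.006     ] tip [0.57339895 0.15780857 0.057     ]
boxcorners top [array([0.5363, 0.2569, 0.034 ]), array([0.6118, 0.2575, 0.034 ]), array([0.613 , 0.1873, 0.034 ]), array([0.5344, 0.1875, 0.034 ])]
((321.5356140136719, 212.25074768066406), 27.807390213012695) (294, 185, 49, 55)
0.034 [0.5732 0.2203 0.034 ] 0.052013359994615205
0.045 [0.5731 0.2226 0.045 ] 0.050342427085657726
```

Emit:
{"op": "servo_tool", "data": {"steps": [[-1, -4, 0, 0, 0, 0, 7.4], [-1, -4, 0, 0, 0, 0, 7.4], [-1, -4, 0, 0, 0, 0, 7.4], [-1, -4, 1, 0, 0, 0, 0], [-1, -4, 1, 0, 0, 0, 0], [-1, -4, 1, 0, 0, 0, 0], [-1, -4, 1, 0, 0, 0, 0], [-1, -4, 0, 0, 0, 0, 0], [-1, 0, 0, 0, 0, 0, 0]]}}

```text
t: 2.95
ee_pos: [0.4995, -0.1036, 0.206]
ee_rot: [-179.4, 0.6, 66.8]
contact_force: [0.7, 1.1, 0.1]
finger_gap: 1.0
```

```bash
python3 - <<'E'
from h import *
import pickle
bot.get_image('top')
c=cam('wrist'); save(c,'w2.png'); pickle.dump(c,open('w2.pkl','wb')); s=bot.sense();print(c['o'],s['ee_pos'],s['ee_rot'])
E
```

```text
[ 0.5313548  -0.03468112  0.37578842] [ 0.50061101 -0.10050088  0.20607236] [-179.4272594     0.4926483    67.01379567]
```

View pics/w2.png

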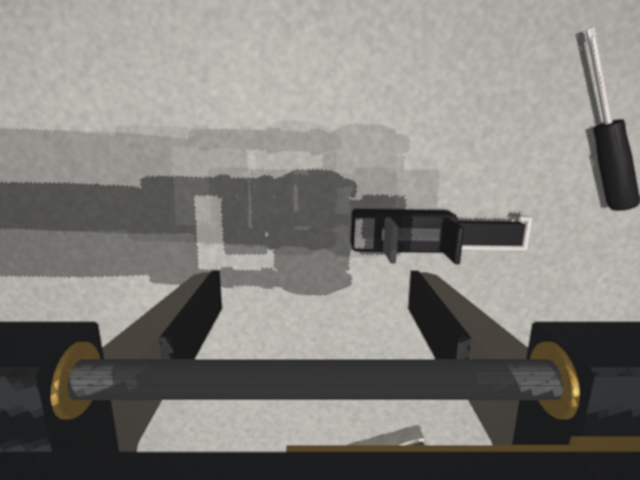

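The wrist view shows the tool lying along the image row: barrel from (352,230) to (455,230), pad tops at about (391,260) and (460,260), and the hook bar at (530,232). The lip is on the upper side, which is tool +y.

```bash
python3 - <<'E'
from h import *
import pickle
c=pickle.load(open('w1.pkl','rb'))
print('post foot',plane(c,322.5,287,.008),'disc ctr',plane(c,323,287,.006),'tip',plane(c,323,307,.055),'button',[plane(c,321,212,z).round(4) for z in(.045,.06)])
c=pickle.load(open('w2.pkl','rb'));p=c['px'];g=p.astype(int).mean(2)
def mid(col,z):
    v=np.nonzero(g[200:265,col]<80)[0]+200; return v.min(),v.max(),plane(c,col,v.min(),z),plane(c,col,v.max(),z)
for col in range(370,525,10):
    a=mid(col,.026); print(col,a[0],a[1],((a[2]+a[3])/2)[:2].round(4))
w=(g>195)[200:260,465:545]; ys,xs=np.nonzero(w); print('white',xs.min()+465,xs.max()+465,ys.min()+200,ys.max()+200)
cr=cv2.resize(p[190:290,330:550],None,fx=3.6,fy=3.6,interpolation=cv2.INTER_CUBIC); cv2.imwrite('pics/w2c.png',cr[:,:,::-1])
E
```

```text
post foot [0.5746155  0.13396301 0.008     ] disc ctr [0.57518102 0.13311004 0.006     ] tip [0.57438866 0.13367388 0.055     ] button [array([0.5726, 0.2228, 0.045 ]), array([0.5724, 0.2259, 0.06  ])]
370 207 252 [ 0.5425 -0.1359]
380 208 252 [ 0.5513 -0.1402]
390 208 260 [ 0.5587 -0.1478]
400 208 251 [ 0.5692 -0.1472]
410 210 251 [ 0.5777 -0.1518]
420 210 251 [ 0.5866 -0.1556]
430 210 251 [ 0.5955 -0.1593]
440 210 251 [ 0.6043 -0.1631]
450 212 258 [ 0.6118 -0.1712]
460 220 254 [ 0.6201 -0.1767]
470 220 244 [ 0.6305 -0.1756]
480 220 244 [ 0.6394 -0.1793]
490 221 244 [ 0.6481 -0.1835]
500 221 244 [ 0.6569 -0.1873]
510 221 244 [ 0.6657 -0.191 ]
520 223 244 [ 0.6743 -0.1957]
white 465 531 218 250
```

View pics/w2c.png

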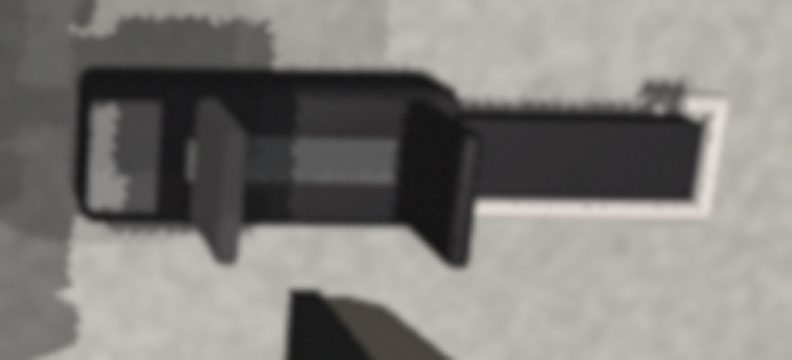

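```bash
python3 - <<'E'
from h import *
import pickle
c=pickle.load(open('w2.pkl','rb'))
q=lambda X,Y,z:plane(c,330+X/3.6,190+Y/3.6,z)
yaw=np.radians(-24);d=np.array([np.cos(yaw),np.sin(yaw)]);n=np.array([-d[1],d[0]])
for nm,X,Y,z,tx,ty in [('bar',714,157,.023,111,0),('nose end',694,160,.026,105,0),('front pad top outer',472,200,.068,31,0),('rear pad top outer',221,180,.068,-31,0),('barrel front-right top? ',92,212,.028,-60,-20),('shank rear',480,208,.023,None,-15),('shank front',700,208,.023,None,-15)]:
    P=q(X,Y,z)[:2]
    print(nm,P.round(4),'origin',(P-(tx or 0)/1e3*d-ty/1e3*n).round(4))
a=q(480,208,.023)-q(700,208,.023);print('yaw shank',np.degrees(np.arctan2(-a[1],-a[0])))
E
```

```text
bar [ 0.683  -0.2002] origin [ 0.5816 -0.1551]
nose end [ 0.6765 -0.1976] origin [ 0.5806 -0.1549]
front pad top outer [ 0.6081 -0.1672] origin [ 0.5798 -0.1546]
rear pad top outer [ 0.5549 -0.1393] origin [ 0.5832 -0.1519]
barrel front-right top?  [ 0.5227 -0.1478] origin [ 0.5857 -0.1539]
shank rear [ 0.6207 -0.1896] origin [ 0.6268 -0.1759]
shank front [ 0.6758 -0.2129] origin [ 0.6819 -0.1992]
yaw shank -22.899985227482826
```

Emit:
{"op": "servo_tool", "data": {"steps": [[-1, -0.5, 2.5, 2.5, -0.6, 0.5, 0.5], [-1, -0.5, 2.5, 2.5, 0, 0, 0], [-1, -0.5, 2.5, 2.5, 0, 0, 0], [-1, -0.4, 2.4, 2, 0, 0, 0], [-1, 0, 0, 0, 0, 0, 0]]}}

```text
t: 3.55
ee_pos: [0.5899, -0.149, 0.1084]
ee_rot: [179.8, -0.2, 67.1]
contact_force: [-0.6, -0.7, 0.4]
finger_gap: 0.998
```

```bash
python3 - <<'E'
from h import *
import pickle
bot.get_image('top')
s=bot.sense();print(s['ee_pos'],s['ee_rot'])
R=Ro.from_euler('xyz',s['ee_rot'],degrees=True).as_matrix()
print(R.T@(np.array([.5847,-.1566,.034])-s['ee_pos']))
E
```

```text
[ 0.58967579 -0.14829578  0.10984963] [179.77287048  -0.22565297  67.11638046]
[-0.00988419 -0.00165552  0.07580533]
```

Emit:
{"op": "servo_tool", "data": {"steps": [[-1, -0.7, -0.2, 1, 0, 0, 0.6], [-1, -0.3, 0, 1.5, 0, 0, 0], [-1, 0, 0, 1.5, 0, 0, 0], [-1, 0, 0, 1.5, 0, 0, 0], [-1, 0, 0, 1.1, 0, 0, 0], [-1, 0, 0, 0.3, 0, 0, 0], [-1, 0, 0, 0, 0, 0, 0]]}}

```text
t: 4.3
ee_pos: [0.5834, -0.1531, 0.0373]
ee_rot: [179.7, -0.3, 66.7]
contact_force: [0.0, -0.8, 0.4]
finger_gap: 1.0
```

```bash
python3 - <<'E'
from h import *
bot.get_image('top')
c=cam('wrist');save(c,'w3.png')
s=bot.sense();print(s['ee_pos'],s['ee_rot'],s['contact_force'])
R=Ro.from_euler('xyz',s['ee_rot'],degrees=True).as_matrix()
print(R.T@(np.array([.5847,-.1566,.034])-s['ee_pos']))
E
```

```text
[ 0.58391098 -0.15340168  0.03811504] [179.61047573  -0.2574441   66.68982724] [ 0.02159788  0.17589743 -0.17620301]
[-0.0026435   0.00196228  0.00411664]
```

View pics/w3.png

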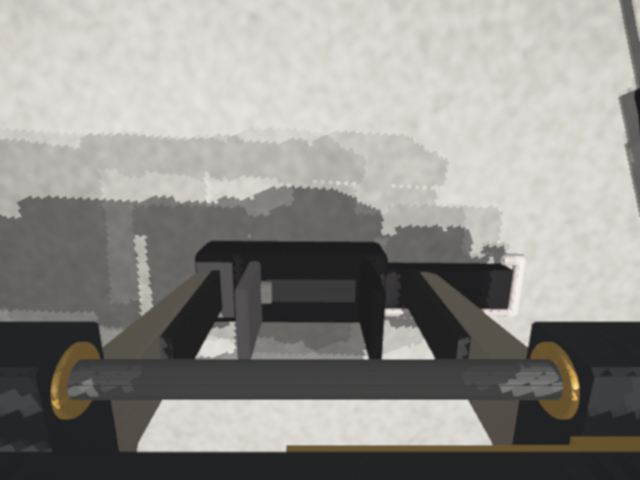

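The picture shows both pads (about (250,310) and (370,310)) between the open fingers, with the nose and hook to the right at (515,285). I'll trim the position and squeeze.

Emit:
{"op": "servo_tool", "data": {"steps": [[-1, -0.25, 0.1, 0.35, 0.4, 0, 0], [-1, 0, 0, 0, 0, 0, 0], [0, 0, 0, 0, 0, 0, 0], [0.3, 0, 0, 0, 0, 0, 0], [1, 0, 0, 0, 0, 0, 0], [1, 0, 0, 0, 0, 0, 0], [1, 0, 0, 0, 0, 0, 0], [1, 0, 0, 0, 0, 0, 0], [1, 0, 0, 0, 0, 0, 0], [1, 0, 0, 0, 0, 0, 0]], "newtons": 20}}

```text
t: 5.4
ee_pos: [0.5858, -0.1573, 0.0369]
ee_rot: [179.8, -0.2, 66.7]
contact_force: [-0.1, 0.4, 0.6]
finger_gap: 0.431
```

Emit:
{"op": "servo_tool", "data": {"steps": [[1, 0, 0, 0, 0, 0, 0], [1, 0, 0, 0, 0, 0, 0]]}}

```text
t: 5.6
ee_pos: [0.5858, -0.1573, 0.0369]
ee_rot: [179.8, -0.2, 66.7]
contact_force: [-0.5, -0.7, -0.4]
finger_gap: 0.435
```

Gap is 0.435 × 92 = 40 mm, so the plunger is fully squeezed. Lifting, then checking.

Emit:
{"op": "servo_tool", "data": {"steps": [[1, 0, 0, -1, 0, 0, 0], [1, 0, 0, -2, 0, 0, 0], [1, 0, 0, -2, 0, 0, 0], [1, 0, 0, -2, 0, 0, 0], [1, 0, 0, -2, 0, 0, 0], [1, 0, 0, -1, 0, 0, 0], [1, 0, 0, 0, 0, 0, 0], [1, 0, 0, 0, 0, 0, 0]]}}

```text
t: 6.4
ee_pos: [0.5833, -0.1565, 0.1411]
ee_rot: [-180.0, -0.3, 66.7]
contact_force: [-0.1, -0.8, -0.9]
finger_gap: 0.43
```

```bash
python3 - <<'E'
from h import *
import pickle
c=cam('wrist');save(c,'w4.png');pickle.dump(c,open('w4.pkl','wb'))
s=bot.sense();print(s['ee_pos'],s['ee_rot'],s['contact_force'],s['finger_gap'])
pickle.dump(s,open('s4.pkl','wb'))
E
```

```text
[ 0.5832455  -0.15646378  0.14094013] [-179.94403562   -0.26309029   66.69085913] [ 0.23979192  0.03070478 -1.27967477] 0.43013171596383043
```

View pics/w4.png

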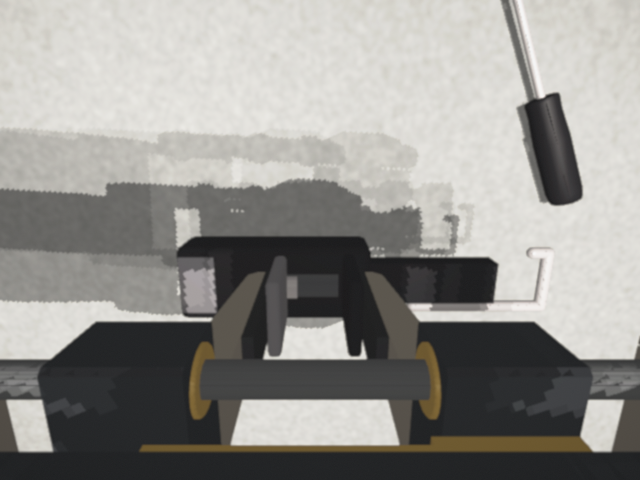

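The lift worked: the hook is run out, with its cross bar at column ~545, rows 250–307, and the nose end at column 496. I'll measure the hook in the gripper frame.

```bash
python3 - <<'E'
from h import *
import pickle
c=pickle.load(open('w4.pkl','rb'));s=pickle.load(open('s4.pkl','rb'));p=c['px'];g=p.astype(int).mean(2)
R=Ro.from_euler('xyz',s['ee_rot'],degrees=True).as_matrix();e=np.array(s['ee_pos'])
T=lambda u,v,h:(R.T@(plane(c,u,v,e[2]-.037+h)-e)*1e3).round(1)
hsv=cv2.cvtColor(p,cv2.COLOR_RGB2HSV)
for v in(270,280,290): print(v,g[v,485:565].astype(int).tolist())
for u in(515,525): print(u,g[240:320,u].astype(int).tolist())
print('bar top mid',T(545,278,.023),'bar inner/outer corners',T(551,248,.02),T(547,307,.02),'nose end',T(496,281,.026),'nose corners',T(497,263,.026),T(494,302,.026))
print('shank',T(440,306,.023),T(540,306,.023))
E
```

```text
270 [32, 35, 36, 35, 36, 36, 36, 36, 38, 46, 50, 73, 134, 194, 218, 220, 221, 222, 224, 225, 225, 224, 222, 220, 218, 218, 219, 220, 221, 222, 223, 222, 223, 223, 224, 223, 222, 219, 218, 217, 217, 217, 217, 217, 218, 217, 218, 218, 219, 220, 222, 223, 214, 170, 136, 148, 177, 200, 213, 219, 232, 241, 242, 241, 238, 234, 226, 221, 221, 221, 222, 222, 221, 220, 218, 218, 218, 220, 222, 224]
280 [34, 35, 35, 35, 34, 35, 36, 36, 42, 54, 91, 154, 205, 220, 220, 220, 219, 218, 217, 216, 215, 216, 216, 218, 219, 221, 222, 222, 223, 224, 224, 224, 223, 221, 221, 220, 220, 221, 222, 223, 224, 223, 222, 221, 219, 219, 220, 222, 224, 224, 218, 184, 141, 137, 164, 192, 214, 217, 214, 228, 239, 241, 239, 236, 231, 225, 223, 225, 225, 225, 224, 223, 223, 221, 220, 220, 220, 220, 219, 218]
290 [35, 35, 35, 36, 35, 34, 37, 41, 57, 111, 174, 212, 220, 222, 222, 221, 219, 218, 217, 216, 216, 216, 217, 219, 220, 221, 220, 220, 220, 219, 221, 224, 225, 226, 226, 225, 225, 225, 225, 224, 224, 222, 220, 219, 219, 219, 219, 219, 219, 201, 158, 134, 150, 181, 208, 222, 228, 232, 238, 240, 239, 237, 230, 21
[... 410 characters left out ...]
1, 236, 239, 240, 238, 235, 227, 218, 217, 219, 220, 222, 222, 223, 224, 222]
525 [223, 223, 222, 220, 218, 218, 218, 219, 219, 218, 213, 206, 204, 205, 209, 215, 219, 221, 221, 222, 222, 221, 220, 220, 219, 219, 219, 219, 219, 218, 217, 216, 215, 215, 216, 218, 219, 220, 221, 222, 224, 224, 224, 224, 225, 224, 224, 224, 224, 224, 224, 222, 220, 219, 217, 217, 218, 219, 221, 209, 170, 164, 195, 219, 229, 233, 238, 239, 238, 234, 226, 220, 221, 222, 220, 220, 221, 222, 223, 223]
bar top mid [  1.2 122.3  13.9] bar inner/outer corners [ 16.8 124.8  17. ] [-16.8 127.9  16.8] nose end [ 0.7 95.1 10.9] nose corners [10.6 94.4 11. ] [-11.1  95.5  10.9]
shank [-14.8  68.3  13.9] [-14.8 122.   13.8]
```

Bar at y ≈ 122 mm and nose end at ≈ 95 mm, against 122 and 94 expected, with lateral offset near 0. So the eye sits at about +107.5 mm along gripper y. Next I turn to yaw 90 and move to above the post.

Emit:
{"op": "servo_tool", "data": {"steps": [[1, 0, 0, 0, 0, 0, -3], [1, 0.5, 0, -0.2, 0, 0, -5], [1, 1.5, -0.6, 0, 0, 0, -6], [1, 2, -1, 0, 0, 0, -5], [1, 3, -1.2, 0, 0, 0, -3], [1, 3, -1.2, 0, 0, 0, -1], [1, 3, -1.2, 0, 0, 0, 0], [1, 3, -1.2, 0, 0, 0, 0], [1, 2, -0.8, 0, 0, 0, 0], [1, 1, 0, 0, 0, 0, 0]]}}

```text
t: 7.45
ee_pos: [0.5114, 0.0433, 0.1313]
ee_rot: [-178.8, -0.7, 90.4]
contact_force: [0.8, -0.2, -1.6]
finger_gap: 0.431
```

```bash
cat > d.py <<'E'
from h import *
import sys
bot.get_image('top')
s=bot.sense();print(s['t'],s['ee_pos'],s['ee_rot'],s['contact_force'],s['finger_gap'])
R=Ro.from_euler('xyz',s['ee_rot'],degrees=True).as_matrix()
print((R.T@(np.array([float(a) for a in sys.argv[1:4]])-s['ee_pos'])*100).round(2))
E
python3 d.py .467 .134 .13
```

```text
7.5 [0.51177709 0.04410307 0.13127928] [-178.83541685   -0.71438669   90.43328011] [ 0.02047107  1.86719842 -2.6016849 ] 0.4298474788868079
[ 9.02 -4.4   0.33]
```

Emit:
{"op": "servo_tool", "data": {"steps": [[1, 1.5, -1, 0, -1.1, -0.7, 0.4], [1, 2, -1, 0, 0, 0, 0], [1, 2, -1, 0, 0, 0, 0], [1, 1.5, -0.8, 0, 0, 0, 0], [1, 0.9, -0.3, 0, 0, 0, 0], [1, 0, 0, 0, 0, 0, 0], [1, 0, 0, 0, 0, 0, 0]]}}

```text
t: 8.2
ee_pos: [0.4725, 0.121, 0.1291]
ee_rot: [-179.9, 0.2, 89.8]
contact_force: [-0.3, 0.8, -1.9]
finger_gap: 0.433
```

```bash
python3 d.py .467 .134 .12
```

```text
8.25 [0.47248851 0.12087408 0.12909892] [-1.79884955e+02  1.76444916e-01  8.97916825e+01] [ 0.59987983 -0.09886026 -2.90310527] 0.43236989365069833
[ 1.31 -0.55  0.91]
```

Emit:
{"op": "servo_tool", "data": {"steps": [[1, 1.3, -0.6, 0, 0, 0, 0], [1, 0.1, 0, 0.4, 0, 0, 0], [1, 0, 0, 0, 0, 0, 0], [1, 0, 0, 0, 0, 0, 0]]}}

```text
t: 8.65
ee_pos: [0.467, 0.1346, 0.1247]
ee_rot: [-179.9, 0.2, 89.7]
contact_force: [0.3, -0.5, -1.7]
finger_gap: 0.437
```

```bash
python3 d.py .467 .134 .12; python3 - <<'E'
from h import *
import pickle
c=cam('wrist');save(c,'w5.png');pickle.dump((c,bot.sense()),open('w5.pkl','wb'))
E
```

```text
8.7 [0.46692189 0.13461312 0.12461278] [-179.89095772    0.19519781   89.66621356] [ 0.6625961  -0.19421636 -0.88356774] 0.4331308338947813
[-0.06  0.01  0.46]
```

View pics/w5.png

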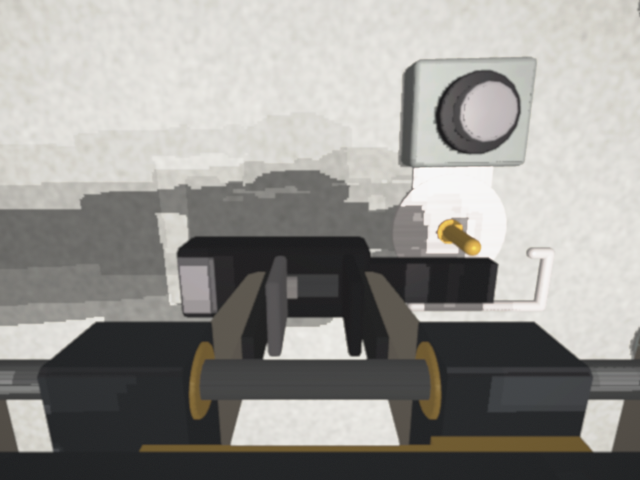

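This view shows the post from foot (447,231) to tip (473,247), the open hook with its bar at column 545, and the button top at (489,111). Cross-check:

```bash
python3 - <<'E'
from h import *
import pickle
c,s=pickle.load(open('w5.pkl','rb'));p=c['px'];g=p.astype(int).mean(2)
print('foot',plane(c,447,231,.008),'tip',plane(c,473,247,.054))
m=cv2.inRange(p[65:150,455:525],(150,150,150),(255,255,255))
hsv=cv2.cvtColor(p,cv2.COLOR_RGB2HSV);b=((hsv[:,:,1]>110)&(hsv[:,:,0]<30)&(hsv[:,:,2]>60)).astype(np.uint8);b[:,:420]=0;b[:,490:]=0;b[:210]=0;b[260:]=0
ys,xs=np.nonzero(b);print('brass',xs.min(),xs.max(),ys.min(),ys.max())
g2=(g>120).astype(np.uint8);k,_=cv2.findContours(g2,cv2.RETR_LIST,cv2.CHAIN_APPROX_NONE)
for q in k:
    (x,y),a,_=cv2.fitEllipse(q) if len(q)>30 else ((0,0),(0,0),0)
    if abs(x-489)<12 and abs(y-111)<12: print('ell',x,y,a)
for z in(.045,.05,.055,.06): print(z,plane(c,489,111,z).round(4), plane(c,489+29,111,z)[0]-plane(c,489-29,111,z)[0])
E
```

```text
foot [0.57261299 0.13462577 0.008     ] tip [0.57438271 0.13508039 0.054     ]
brass 437 480 220 254
ell 488.2294616699219 110.85540771484375 (54.52080535888672, 61.67062759399414)
ell 477.3901062011719 111.99079895019531 (80.01533508300781, 91.45800018310547)
0.045 [0.5791 0.2225 0.045 ] 0.036826241422910355
0.05 [0.5769 0.2222 0.05  ] 0.03608912056864566
0.055 [0.5747 0.2219 0.055 ] 0.035351999714380744
0.06 [0.5725 0.2216 0.06  ] 0.03461487886011605
```

Emit:
{"op": "servo_tool", "data": {"steps": [[1, 0, 0, 0.8, 0, 0, 0], [1, 0, 0, 0.8, 0, 0, 0], [1, 0, 0, 0.8, 0, 0, 0], [1, 0, 0, 0.8, 0, 0, 0], [1, 0, 0, 0, 0, 0, 0]]}}

```text
t: 9.25
ee_pos: [0.4665, 0.134, 0.0893]
ee_rot: [-179.8, 0.2, 89.6]
contact_force: [-0.5, -0.1, -1.7]
finger_gap: 0.427
```

```bash
python3 d.py .4664 .1343 .039
```

```text
9.3 [0.46689393 0.13401437 0.0898502 ] [-179.88542622    0.20391098   89.62382263] [-0.85657769 -0.28210989 -1.32339061] 0.4285012419851728
[ 0.05 -0.04  5.08]
```

Emit:
{"op": "servo_tool", "data": {"steps": [[1, 0, 0, 0.8, 0, 0, 0], [1, 0, 0, 0.8, 0, 0, 0], [1, 0, 0, 0.8, 0, 0, 0], [1, 0, 0, 0.8, 0, 0, 0], [1, 0, 0, 0.7, 0, 0, 0], [1, 0, 0, 0.6, 0, 0, 0], [1, 0, 0, 0, 0, 0, 0], [1, 0, 0, 0, 0, 0, 0]]}}

```text
t: 10.1
ee_pos: [0.4671, 0.1339, 0.0409]
ee_rot: [-179.9, 0.2, 89.6]
contact_force: [-0.5, -0.5, -1.1]
finger_gap: 0.426
```

```bash
python3 d.py .4664 .1343 .039;python3 - <<'E'
from h import *
c=cam('wrist');save(c,'w6.png')
E
```

```text
10.15 [0.46702979 0.13387489 0.04092044] [-179.9013855     0.20143375   89.62447761] [-0.17138351  0.12020037 -1.2564808 ] 0.4279229121592778
[ 0.04 -0.06  0.19]
```

View pics/w6.png

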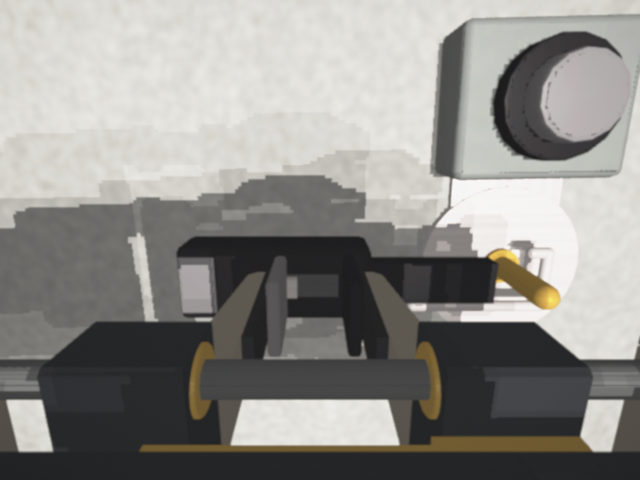

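The picture shows the post passing up through the open hook (foot at (505,255), tip (547,298)). Nothing has touched yet. Lowering the last 4 mm.

Emit:
{"op": "servo_tool", "data": {"steps": [[1, 0, -0.05, 0.2, 0, 0, 0], [1, 0, 0, 0.2, 0, 0, 0], [1, 0, 0, 0.1, 0, 0, 0], [1, 0, 0, 0, 0, 0, 0]]}}

```text
t: 10.6
ee_pos: [0.4676, 0.1339, 0.0369]
ee_rot: [179.9, 0.2, 89.6]
contact_force: [-1.1, 0.0, -1.8]
finger_gap: 0.426
```

Emit:
{"op": "servo_tool", "data": {"steps": [[1, 0, 0, 0.15, 0, 0, 0], [1, 0, 0, 0.1, 0, 0, 0], [1, 0, 0, 0, 0, 0, 0]]}}

```text
t: 10.9
ee_pos: [0.4679, 0.1338, 0.037]
ee_rot: [-180.0, 0.2, 89.7]
contact_force: [0.3, -0.1, -2.3]
finger_gap: 0.43
```

Emit:
{"op": "servo_tool", "data": {"steps": [[1, 0, 0, 0.3, 0, 0, 0], [1, 0, 0, 0.2, 0, 0, 0], [1, 0, 0, 0, 0, 0, 0]]}}

```text
t: 11.2
ee_pos: [0.4687, 0.1337, 0.0366]
ee_rot: [-179.9, 0.3, 89.7]
contact_force: [0.4, -0.9, -1.8]
finger_gap: 0.431
```

z now holds at 0.0366, the height of the original grasp, so the tool is on the bench. Opening gradually.

Emit:
{"op": "servo_tool", "data": {"steps": [[0.1, 0, 0, 0, 0, 0, 0], [0, 0, 0, 0, 0, 0, 0], [-0.1, 0, 0, 0, 0, 0, 0], [-0.3, 0, 0, 0, 0, 0, 0], [-0.6, 0, 0, 0, 0, 0, 0], [-1, 0, 0, 0, 0, 0, 0], [-1, 0, 0, 0, 0, 0, 0], [-1, 0, 0, 0, 0, 0, 0], [-1, 0, 0, 0, 0, 0, 0]]}}

```text
t: 12.1
ee_pos: [0.4689, 0.1337, 0.0359]
ee_rot: [-179.9, 0.3, 89.7]
contact_force: [0.2, 0.0, -0.7]
finger_gap: 0.999
```

Emit:
{"op": "servo_tool", "data": {"steps": [[-1, 0, 0, -1, 0, 0, 0], [-1, 0, 0, -2, 0, 0, 0], [-1, 0, 0, -2, 0, 0, 0], [-1, 0, 0, -2, 0, 0, 0], [-1, 0, 0, -2, 0, 0, 0], [-1, 0, 0, -2, 0, 0, 0], [-1, 0, 0, 0, 0, 0, 0]]}}

```text
t: 12.8
ee_pos: [0.4694, 0.1343, 0.154]
ee_rot: [179.9, 0.3, 89.7]
contact_force: [-0.0, -0.3, -0.4]
finger_gap: 0.998
```

```bash
python3 d.py .5745 .222 .16;python3 - <<'E'
from h import *
import pickle
c=cam('wrist');save(c,'w7.png');pickle.dump((c,bot.sense()),open('w7.pkl','wb'))
E
```

```text
12.85 [0.46844331 0.13422727 0.15232905] [-179.93479517    0.28341315   89.69869355] [ 0.1233278   0.07639549 -0.05652071] 1.0003173835705055
[ 8.83 10.56 -0.82]
```

View pics/w7.png

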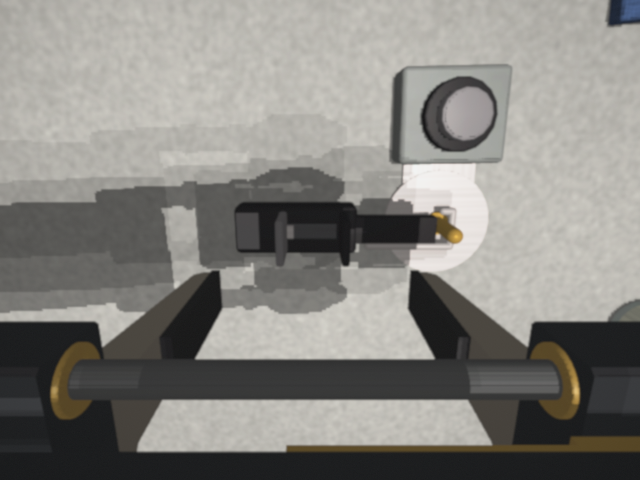

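The picture shows the hook shut round the post ((440,225) to (457,238)), with the tool flat on the bench and released. Now to the button with shut fingers.

Emit:
{"op": "servo_tool", "data": {"steps": [[1, 1, 1, 0, 0, 0, 0], [1, 2, 2.4, 0, 0, 0, 0], [1, 2, 2.4, 0, 0, 0, 0], [1, 2, 2.4, 0, 0, 0, 0], [1, 1.5, 2, 0, 0, 0, 0], [1, 0.3, 0.4, 0, 0, 0, 0], [1, 0, 0, 0, 0, 0, 0], [1, 0, 0, 0, 0, 0, 0]]}}

```text
t: 13.7
ee_pos: [0.5689, 0.2225, 0.1357]
ee_rot: [-178.6, 0.5, 89.6]
contact_force: [0.2, -1.1, -0.3]
finger_gap: 0.324
```

```bash
python3 d.py .5745 .222 .065;python3 - <<'E'
from h import *
import pickle
c,s=pickle.load(open('w7.pkl','rb'));p=c['px'];g=p.astype(int).mean(2)
k,_=cv2.findContours((g>120).astype(np.uint8),cv2.RETR_LIST,cv2.CHAIN_APPROX_NONE)
for q in k:
    if len(q)>30:
        (x,y),a,_=cv2.fitEllipse(q)
        if abs(x-468)<12 and abs(y-112)<12: print('ell',x,y,a,plane(c,x,y,.055),plane(c,x,y,.05))
m=(g[195:255,400:480]).astype(int)
for v in (225,232,240): print(v,g[v,425:470].astype(int).tolist())
E
```

```text
13.75 [0.56865443 0.22237638 0.13566336] [-178.53948291    0.53103045   89.6178845 ] [ 0.30663845  0.59425888 -0.13302427] 0.2825681168013736
[0.03 0.76 7.05]
ell 467.3675231933594 112.96537017822266 (47.70352554321289, 53.47089767456055) [0.57388193 0.22193055 0.055     ] [0.57582323 0.22220763 0.05      ]
ell 458.6142272949219 114.00044250488281 (73.14300537109375, 82.130615234375) [0.56798424 0.22128923 0.055     ] [0.56981527 0.22155432 0.05      ]
225 [54, 54, 54, 53, 54, 54, 54, 54, 53, 52, 51, 54, 60, 66, 66, 66, 67, 67, 67, 68, 67, 68, 68, 69, 71, 80, 101, 126, 149, 173, 204, 224, 230, 230, 230, 230, 230, 230, 230, 230, 230, 230, 230, 229, 229]
232 [54, 53, 53, 53, 52, 52, 53, 53, 52, 53, 68, 89, 96, 87, 74, 66, 63, 64, 64, 65, 65, 65, 68, 75, 86, 97, 105, 112, 118, 123, 126, 128, 128, 127, 126, 130, 155, 196, 222, 228, 229, 228, 228, 228, 228]
240 [51, 52, 51, 51, 52, 50, 51, 51, 51, 63, 85, 103, 111, 112, 110, 106, 104, 103, 104, 103, 100, 98, 100, 99, 99, 105, 113, 120, 126, 130, 134, 135, 136, 136, 137, 152, 184, 216, 227, 230, 230, 230, 229, 230, 229]
```

Emit:
{"op": "servo_tool", "data": {"steps": [[1, 0, 0.3, 1, -0.7, 0.2, 0], [1, 0, 0.3, 1.2, -0.7, 0.2, 0], [1, 0, 0, 1.2, 0, 0, 0], [1, 0, 0, 1.2, 0, 0, 0], [1, 0, 0, 1.2, 0, 0, 0], [1, 0, 0, 0.7, 0, 0, 0], [1, 0, 0, 0, 0, 0, 0]]}}

```text
t: 14.45
ee_pos: [0.5712, 0.2192, 0.0673]
ee_rot: [-179.9, 0.2, 89.5]
contact_force: [-0.2, 1.0, 0.6]
finger_gap: -0.0
```

Emit:
{"op": "servo_tool", "data": {"steps": [[1, 0, 0, 0.3, 0, 0, 0], [1, 0, 0, 0.3, 0, 0, 0], [1, 0, 0, 0.3, 0, 0, 0]]}}

```text
t: 14.75
ee_pos: [0.5722, 0.2195, 0.0588]
ee_rot: [-180.0, 0.1, 89.5]
contact_force: [0.1, -0.2, 0.0]
finger_gap: 0.004
```

Emit:
{"op": "servo_tool", "data": {"steps": [[1, 0.2, 0.1, 0.3, 0, 0, 0], [1, 0, 0, 0.3, 0, 0, 0], [1, 0, 0, 0, 0, 0, 0]]}}

```text
t: 15.05
ee_pos: [0.5737, 0.2216, 0.0534]
ee_rot: [180.0, 0.2, 89.5]
contact_force: [-1.9, -0.9, 3.2]
finger_gap: 0.004
```

Emit:
{"op": "servo_tool", "data": {"steps": [[1, 0, 0, 0.3, 0, 0, 0], [1, 0, 0, 0.3, 0, 0, 0], [1, 0, 0, 0, 0, 0, 0]]}}

```text
t: 15.35
ee_pos: [0.5743, 0.2218, 0.051]
ee_rot: [180.0, 0.2, 89.5]
contact_force: [-1.9, -1.4, 4.8]
finger_gap: 0.003
```

Emit:
{"op": "servo_tool", "data": {"steps": [[1, 0, 0, 0.4, 0, 0, 0], [1, 0, 0, 0.4, 0, 0, 0], [1, 0, 0, 0.3, 0, 0, 0]]}}

```text
t: 15.65
ee_pos: [0.5749, 0.222, 0.0501]
ee_rot: [-179.9, 0.3, 89.6]
contact_force: [-10.7, -3.0, 20.3]
finger_gap: 0.005
```

Emit:
{"op": "servo_tool", "data": {"steps": [[1, 0, 0, 0.4, 0, 0, 0], [1, 0, 0, 0.4, 0, 0, 0], [1, 0, 0, 0.2, 0, 0, 0]]}}

```text
t: 15.95
ee_pos: [0.575, 0.222, 0.0503]
ee_rot: [-179.8, 0.4, 89.7]
contact_force: [-5.4, -2.3, 7.7]
finger_gap: 0.005
```

At the stop: z is 0.050 and the force rose to 20 N. Holding for about 4 s.

Emit:
{"op": "servo_tool", "data": {"steps": [[1, 0, -0.05, 0.25, 0, 0, 0], [1, 0, 0, 0.25, 0, 0, 0], [1, 0, -0.05, 0.25, 0, 0, 0], [1, 0, 0, 0.25, 0, 0, 0], [1, 0, 0, 0.25, 0, 0, 0], [1, 0, 0, 0.25, 0, 0, 0], [1, 0, 0, 0.25, 0, 0, 0], [1, 0, 0, 0.25, 0, 0, 0], [1, 0, 0, 0.25, 0, 0, 0], [1, 0, 0, 0.25, 0, 0, 0]]}}

```text
t: 16.95
ee_pos: [0.5751, 0.2221, 0.0501]
ee_rot: [-179.7, 0.6, 89.9]
contact_force: [-8.9, -2.5, 17.9]
finger_gap: 0.003
```

Emit:
{"op": "servo_tool", "data": {"steps": [[1, 0, -0.05, 0.25, 0, 0, 0], [1, 0, 0, 0.25, 0, 0, 0], [1, 0, 0, 0.25, 0, 0, 0], [1, 0, 0, 0.25, 0, 0, 0], [1, 0, 0, 0.25, 0, 0, 0], [1, 0, 0, 0.25, 0, 0, 0], [1, 0, 0, 0.25, 0, 0, 0], [1, 0, 0, 0.25, 0, 0, 0], [1, 0, 0, 0.25, 0, 0, 0], [1, 0, 0, 0.25, 0, 0, 0]]}}

```text
t: 17.95
ee_pos: [0.5751, 0.2221, 0.0502]
ee_rot: [-179.4, 0.8, 90.0]
contact_force: [-8.6, -2.7, 18.3]
finger_gap: 0.005
```

Emit:
{"op": "servo_tool", "data": {"steps": [[1, 0, -0.05, 0.25, 0, 0, 0], [1, 0, 0, 0.25, 0, 0, 0], [1, 0, 0, 0.25, 0, 0, 0], [1, 0, 0, 0.25, 0, 0, 0], [1, 0, 0, 0.25, 0, 0, 0], [1, 0, 0, 0.25, 0, 0, 0], [1, 0, 0, 0.25, 0, 0, 0], [1, 0, 0, 0.25, 0, 0, 0], [1, 0, 0, 0.25, 0, 0, 0], [1, 0, 0, 0.25, 0, 0, 0]]}}

```text
t: 18.95
ee_pos: [0.5752, 0.222, 0.0502]
ee_rot: [-179.2, 1.1, 90.2]
contact_force: [-9.5, -1.1, 18.9]
finger_gap: 0.004
```

Emit:
{"op": "servo_tool", "data": {"steps": [[1, 0, -0.05, 0.25, 0, 0, 0], [1, 0, 0, 0.25, 0, 0, 0], [1, 0, 0, 0.25, 0, 0, 0], [1, 0, 0, 0.25, 0, 0, 0], [1, 0, 0, 0.25, 0, 0, 0], [1, 0, 0, 0.25, 0, 0, 0], [1, 0, 0, 0.25, 0, 0, 0], [1, 0, 0, 0.25, 0, 0, 0]]}}

```text
t: 19.75
ee_pos: [0.5752, 0.2221, 0.0502]
ee_rot: [-179.1, 1.2, 90.3]
contact_force: [-7.9, -2.2, 17.9]
finger_gap: 0.006
```

Emit:
{"op": "servo_tool", "data": {"steps": [[1, 0, 0, -1, 0, 0, 0], [1, 0, 0, -2, 0, 0, 0], [1, 0, 0, -2, 0, 0, 0], [1, 0, 0, -2, 0, 0, 0], [1, 0, 0, -2, 0, 0, 0], [1, 0, 0, -2, 0, 0, 0], [1, 0, 0, -2, 0, 0, 0], [1, 0, 0, 0, 0, 0, 0]]}}

```text
t: 20.55
ee_pos: [0.578, 0.2256, 0.1835]
ee_rot: [-179.2, 1.1, 90.3]
contact_force: [-0.2, 0.1, 1.1]
finger_gap: 0.007
```

```bash
python3 d.py .5745 .222 .16; python3 - <<'E'
from h import *
c=cam('wrist'); cv2.imwrite('pics/w8.png',cv2.resize(c['px'][30:330,150:550],None,fx=2,fy=2)[:,:,::-1])
b=c['px'].astype(int).mean(2)
u,v=proj(c,[.5745,.222,.058]);print('button px',u,v,plane(c,u,v,.058))
u,v=proj(c,[.574,.134,.055]);print('post tip px',u,v)
E
```

```text
20.6 [0.57700774 0.22535253 0.1815327 ] [-179.061066      1.15344692   90.26832178] [-0.66589397  0.27853312 -0.26770602] 0.003684032472327322
[-0.29 -0.22  2.16]
button px 312.7390066957715 231.04879660758667 [0.5745 0.222  0.058 ]
post tip px 311.92388657413915 326.20613321961855
```

View pics/w8.png

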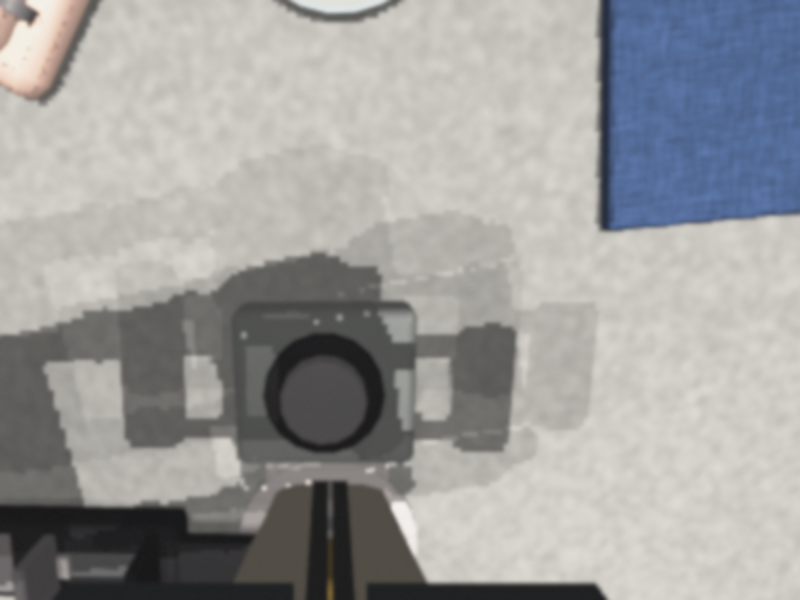

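The button is up at crop (325,395), and the hook is hidden behind the fingers. I'll move back and use the last picture on the hook.

Emit:
{"op": "servo_tool", "data": {"steps": [[1, 2, 0, -1, 0, 0, 0], [1, 3, 0, -1, 0, 0, 0], [1, 3, 0, 0, 0, 0, 0], [1, 3, 0, 0, 0, 0, 0], [1, 1, 0, 0, 0, 0, 0], [1, 0, 0, 0, 0, 0, 0], [1, 0, 0, 0, 0, 0, 0]]}}

```text
t: 21.35
ee_pos: [0.5709, 0.3455, 0.1834]
ee_rot: [-177.8, 1.6, 90.1]
contact_force: [-0.3, 0.6, -0.2]
finger_gap: 0.004
```

```bash
python3 - <<'E'
from h import *
c=cam('scene'); a=cv2.resize(c['px'][215:270,290:440],None,fx=5.3,fy=5.3)
t=cam('top'); b=cv2.resize(t['px'][225:280,200:350],None,fx=5.3,fy=5.3)
cv2.imwrite('pics/f.png',np.vstack([a,b])[:,:,::-1]); print(bot.sense()['ee_pos'])
for x,y,z in [(.574,.134,.057),(.456,.134,.06)]: print([(v-o)*5.3 for v,o in zip(proj(t,[x,y,z]),(200,225))])
E
```

```text
[0.57114846 0.34510157 0.18384981]
[np.float64(337.41290146232234), np.float64(93.06401693229388)]
[np.float64(339.4899145848728), np.float64(312.41441526047277)]
```

View pics/f.png

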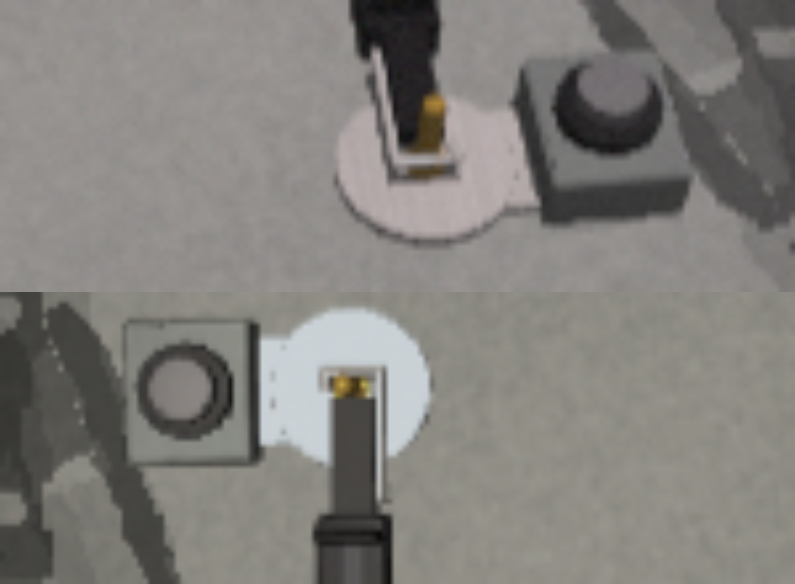

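Both views show the hook bar closed round the post (lower panel (345,383)), with the post held between nose and bar. The button is up and the arm is clear.

```bash
python3 -c "
from plant import bot
print(bot.job_done())"
```

```text
the job is handed in; nothing more can be done
None
```

The job is done and handed in at about 21.5 s of the 61 s allowed; the hand-in gives no verdict.

- **Hook:** I squeezed the pads fully at 20 N (finger gap 40 mm), lowered the open hook over the post, set the tool on the bench and let go. The last scene and top pictures show the hook bar shut round the post, the post held between nose and bar, and the tool flat on the bench.
- **Button:** I pressed it to its stop with shut fingers. It was held there for about 4 s at a TCP height of 0.050 m with a steady 18 N or so, well above the 5 N spring. The last pictures show it up again.
- **Clearance:** The arm ended clear, at TCP height 0.18 m and beyond the station, with about zero contact force. Every route kept clear of the bystanders, but I did not measure their positions again at the end.
- **Disagreements:**
  - A circle fit on the disc came out at 31 mm radius instead of 45 because shadow cut it off. I dropped it and used the post's foot and tip and the box, which agree to about 2 mm.
  - At set-down the force reading showed no clear bench contact. I judged contact by the height, which stopped at the same 0.037 m as at the grasp.
- **Not measured:** I could not read the plunger and button travel directly. I judged them from the pictures, the finger gap, and the height and force.

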